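# Pack a rock slab in the sample cassette over a separator

## Robot

A 6-joint arm with a two-finger parallel gripper is mounted at the origin on the work surface. World frame = base frame: x ahead of the robot, y to its left, z up, the work surface at z = 0. Lengths are in m, angles in rad, forces in N, time in s.
With the tool pointing down it reaches from about 0.425 to 0.95 m from the base axis. Payload 3.5 kg.
Tool frame: the origin (TCP) lies on the centre line of the jaws, within the pads' length; the fingertips stand 14 mm ahead of it and the grasp point (between the pads) lies 5 mm behind it (ctrl.finger_overhang is the distance from the TCP to the fingertips, in m); z points along the fingers, y is the line along which they close (so a half turn about z gives the same grasp; the last joint's range is limited). The gripper opens to 85 mm and grips with 20 to 120 N. Pads are 22 mm wide; open, the fingers measure 114 mm over their backs; the gripper's body (76 mm by 85 mm) begins 54 mm behind the grasp point. The pads swing forward as they close: fully open they stand 13 mm farther back than shut.
Start: joints at [-1.32, 0.286, 1.577, -0, 1.279, -0.15], TCP at [0.263, -0.621, 0.245] pointing down, gripper open.
Joint ranges: [-2.77, 2.77], [-0.9, 2.22], [0.21, 2.48], [-1.53, 4.67], [0.24, 2.81], [-2.84, 2.84]. Speed limits (rad/s): [2.79, 2.79, 3.14, 3.14, 3.14, 3.14].

## Interface

Orientations are given as a unit quaternion [x, y, z, w].
In Python, from plant import ctrl gives the robot as it stands.
- The arm moves only by the tool send_rows, never from a script. Its argument "moves" is text: rows parted by semicolons, each of 7 numbers parted by spaces: the turn, a rotation vector about the tool's x, y, z in units of 360 degrees (1.0 is 360 degrees), then the shift along the tool's x, y, z in units of 20 cm (1.0 is 20 cm), then the gripper's target within -1 to 1 (fully open at 1, half-way at 0, shut at -1). A call has 1 to 12 rows; each row is the pose to reach, as a shift and turn from the pose commanded when the call began, along the tool's axes at that moment, turning the shorter way round; what a row does not reach only later rows make up. A row lasts 1/8 s, in which the tool goes at most 62.5 mm and 10.7 degrees, less where a joint would pass 70% of its speed; a pose out of reach is approached as far as the arm can. A call with a number of a shift or a turn outside -1 to 1 is refused whole. A call with a gripper value outside its range is refused whole. The fingers move at their own pace and stop on an object; "newtons" is the grip in N (left out, the last holds). Time passes only in rows, so rows that repeat a pose let the fingers close. It gives the time, the measured TCP pose, the force, the opening and the grip force at its end, in the units of the state.
- ctrl.get_state(): the state, without advancing time (a new reading comes with each control period).
- ctrl.read_camera(name): name is "side" or "top" or "wrist"; returns a dict with "image" (400x640x3 uint8, red, green, blue), "fovy" (degrees; the focal length in pixels is half the picture's height over the tangent of half this angle, whatever the lens; pixels are square), "cx", "cy" (the principal point, pixels), "extrinsics" (4x4, takes a point from camera to world coordinates). Camera axes: x right, y up, looking along -z (the intrinsics and any distortion apply to the point x, -y, -z); pixel columns grow to the right and rows downward; lengths in m; the calibration is good to about 2 mm. A picture is of the moment at which its call begins. There is no depth.
- ctrl.sign_off(): hands the job in; it is judged then, once.
The state is a dict: "time": time; "qpos": joint angles; "dq": joint speeds; "joint_efforts": joint torques, N m; "eef_pos": TCP position; "tcp_rot": TCP orientation; "contact_force": force on the tool from outside, world axes, zero at the start; "wrist_torque": the same for the moment, N m; "opening": opening from 0.0 (shut) to 1.0 (fully open); "finger_force": force on a finger pad.
Only numpy, scipy, OpenCV 4.12 (cv2) and the standard library are available. Lean on these libraries where they do the work, as an engineer would, in place of code of your own. Each camera call takes 0.05 s, during which the arm holds its last target. There are 200 camera calls.

## Task

Pack the second layer of the sample cassette: lay the blue separator sheet flat on the black slab already in the pocket, then set the pink granite slab flat on the sheet, lowering both into place rather than dropping them. Then push the orange retainer slide by its ridge all the way over its click stop so that its tongue covers the end of the pink slab. Leave the green slab and everything else on the bench where it is, and let go of everything at the end.

Things in the scene. Friction and masses are not known exactly. Their poses are not given: they have to be found in the camera images.
- cassette: Fixed black and grey sample cassette, 77 mm (x) by 164 mm (y); origin at the centre of its underside, z up. Round the pocket: four grey corner guides and an end wall at -y, 6 mm thick, straight to 32 mm above the bench, then flared outward to 41 mm; at +y the retainer deck (point deck). The long sides are open for 68 mm between the guides: fingers have room there.
- pocket (a point): Centre of the pocket's floor, 8 mm above the bench, at cassette (0, -22, 8) mm; axes as the cassette's. The pocket is 65 mm (x) by 108 mm (y).
- deck (a point): Centre of the flush top of the retainer deck, 46 mm above the bench, at cassette (0, 57, 46) mm. The deck is 50 mm wide (x) and spans cassette y = 32 to 82 mm; the orange slide is let in flush with its two grey cheeks, only the ridge stands proud.
- ridge (a point): Centre of the top of the small ridge on the orange slide: 24 mm wide (cassette x), 6 mm thick (cassette y), standing 8 mm above the flush deck, so its top is 54 mm above the bench; it moves with the slide.
- retainer (a joint): Travel of the orange slide in m: 0 open (tongue 2 mm back from the pocket), 0.014 locked; grows as it moves along the cassette's -y, towards the pocket. A sprung detent holds it at either end: about 5 N starts it, less towards mid travel, past which it snaps on by itself. Locked, the tongue covers the pocket's end by 12 mm, its underside 40 mm above the bench, 2 mm clear of the full stack.
- separator: Loose flat stiff blue plastic sheet, 60 mm (x) by 102 mm (y) by 6 mm, about 45 g; origin at the centre of its underside. It starts lying on the rack.
- rack: Fixed dark steel rack that carries the separator: base 50 (x) by 90 (y) mm, two bars across x, 10 mm wide at y = +35 and -35 mm, tops at 20 mm above the bench. Origin at the centre of its underside. It is narrower than the sheet, and the sheet overhangs it by 5 mm along both long sides.
- basalt_slab: Loose black rock slab, 56 mm (x) by 100 mm (y) by 12 mm, already flat in the pocket as the first layer; origin at the centre of its underside.
- granite_slab: Loose pink rock slab, 56 mm (x) by 100 mm (y) by 12 mm, about 0.18 kg, flat on the bench; origin at the centre of its underside.
- serpentine_slab: Loose green rock slab of the same size, flat on the bench; not wanted, leave it. Origin at the centre of its underside.
- amber_vial: Brown glass vial, 34 mm across, 75 mm tall, standing; origin at the centre of its foot. Bystander.
- resin_puck: Yellow resin puck, 25 mm across, 20 mm tall, standing close to one end of the pink slab; origin at the centre of its underside. Bystander.
- white_jar: White jar, 50 mm across, 60 mm tall; origin at the centre of its foot. Bystander.
- beaker: Open glass beaker, 60 mm across, 75 mm tall; origin at the centre of its foot. Bystander.
- screwdriver: Screwdriver lying on the bench, 160 mm long, about 25 mm high; bystander.
- clear_vial: Clear glass vial, 32 mm across, 60 mm tall, standing close by the cassette; origin at the centre of its foot. Bystander.
- weight: Steel balance weight with a knob, 32 mm across, 50 mm tall, standing; origin at the centre of its foot. Bystander.
Not all that is in view belongs to the job. Of the things that look like the separator, the smaller one is meant. There is more than one size of the granite_slab; the job needs the smaller.

How it is judged:
By the outcome, as a careful person would: the job done as asked, in the order asked, and still so for the second after the job is handed in, with the robot touching nothing.
It also fails if it takes over 69 s, if anything falls off the work surface, if the arm or the gripper's body presses on something with over 40 N, if the wrist force passes 120 N, or if a joint passes its speed limit or range.

## Working session

There is one attempt and no reset: what is moved stays moved. The work goes in short steps, Python scripts to look and compute and a tool call to move; the robot and the scene stay as the last step left them, time stands still between calls to the robot, and variables do not carry over. Pictures are saved under pics/ and viewed, at most 10 in all, crops included, and the job is handed in when it is done.

Besides the shell and the picture viewer there is one more tool, called as name(argument=value, ...) on one line, values as JSON. send_rows: Moves the arm, as the interface text tells. Its arguments: {"type":"object","properties":{"moves":{"type":"string"},"newtons":{"type":"number"}},"required":["moves"]}

```bash
ls; mkdir -p pics
python3 - <<'E'
from plant import ctrl
import cv2
for n in("top","side"):
    c=ctrl.read_camera(n); cv2.imwrite(f"pics/{n}0.png",c["image"][:,:,::-1]); print(n,c["fovy"],c["cx"],c["cy"],c["extrinsics"].round(4).tolist(),[k for k in c])
print(ctrl.get_state())
E
```

```text
pics
top 46.827769823140315 318.86936001543614 197.26512798679227 [[-0.0222, 0.989, -0.1461, 0.3405], [-0.9997, -0.0233, -0.006, -0.017], [-0.0093, 0.146, 0.9892, 1.3365], [0.0, 0.0, 0.0, 1.0]] ['image', 'fovy', 'cx', 'cy', 'extrinsics']
side 47.34816645613733 322.61014824151124 197.619787710232 [[0.9843, 0.1135, -0.1351, 0.3641], [-0.1764, 0.6036, -0.7776, -0.9293], [-0.0067, 0.7892, 0.6141, 0.7971], [0.0, 0.0, 0.0, 1.0]] ['image', 'fovy', 'cx', 'cy', 'extrinsics']
{'time': 0.1, 'qpos': array([-1.32002236e+00,  2.87089181e-01,  1.57802354e+00,  2.03893800e-05,
        1.27861177e+00, -1.49981748e-01]), 'dq': array([-1.42215113e-03, -3.46004565e-03, -2.73846376e-03,  9.51699953e-05,
       -1.05298125e-04, -9.41184112e-04]), 'joint_efforts': array([ 1.58480201e-03, -4.07292759e+01, -2.93698543e+01, -1.27182393e-04,
        3.39733859e-03,  4.96995085e-06]), 'eef_pos': array([ 0.26322876, -0.62094778,  0.24408123]), 'tcp_rot': array([ 9.79991469e-01,  1.99036641e-01, -4.39482590e-05, -1.06505543e-03]), 'contact_force': array([-0.39741644, -0.94498962, -0.69242274]), 'wrist_torque': array([0.00527611, 0.01264386, 0.02460082]), 'finger_force': 0.0, 'opening': 0.9999206943734226}
```

View pics/top0.png

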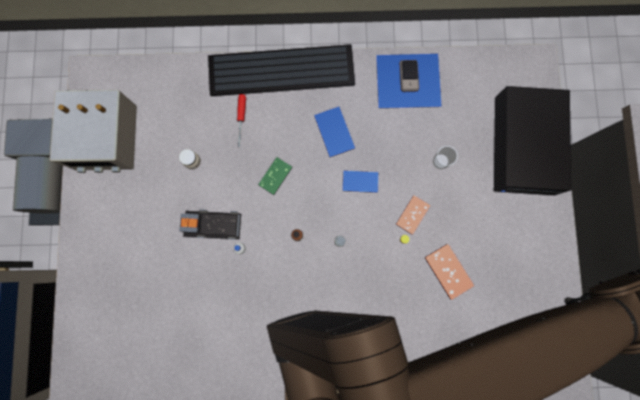

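View pics/side0.png

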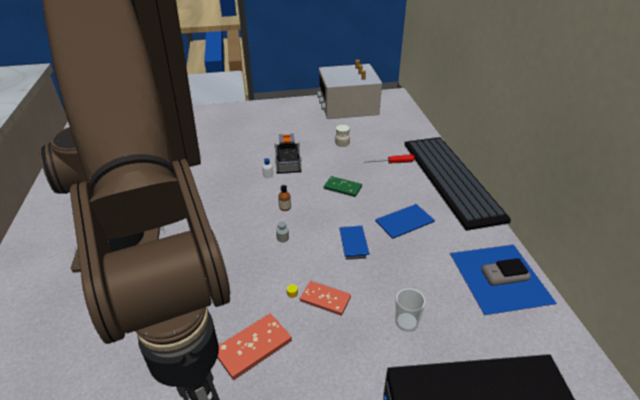

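Top view, blue candidates: large sheet (335,131), small sheet (360,181) on a dark rack, mat (408,80). The small one at (360,181) fits. Pink candidates: (413,215) beside the yellow puck, and a larger one at (449,271). The smaller, by the puck, fits. The cassette is at (212,224), with the orange slide toward image left (+y world).

```bash
cat > h.py <<'E'
import cv2,numpy as np
from scipy.spatial.transform import Rotation as R
from plant import ctrl
def f(c): return 200/np.tan(np.radians(c["fovy"])/2)
def ray(c,uv,z):
    uv=np.atleast_2d(uv).astype(float); E=c["extrinsics"]
    d=np.c_[(uv[:,0]-c["cx"])/f(c),-(uv[:,1]-c["cy"])/f(c),-np.ones(len(uv))]@E[:3,:3].T
    return (E[:3,3]+d*((z-E[2,3])/d[:,2])[:,None])
def proj(c,P):
    E=c["extrinsics"]; q=(np.atleast_2d(P)-E[:3,3])@E[:3,:3]
    return np.c_[c["cx"]+f(c)*q[:,0]/-q[:,2], c["cy"]-f(c)*q[:,1]/-q[:,2]]
HSV=dict(blue=((100,120,50),(125,255,255)),pink=((0,70,90),(14,255,255)),green=((45,80,30),(85,255,200)),orange=((5,180,120),(18,255,255)),yellow=((24,120,120),(35,255,255)))
def mask(c,col): return cv2.inRange(cv2.cvtColor(c["image"],cv2.COLOR_RGB2HSV),*HSV[col])
def rects(c,col,z,amin=60):
    m=cv2.morphologyEx(mask(c,col),cv2.MORPH_CLOSE,np.ones((7,7)))
    out=[]
    for k in cv2.findContours(m,cv2.RETR_EXTERNAL,cv2.CHAIN_APPROX_NONE)[0]:
        if cv2.contourArea(k)<amin: continue
        w=ray(c,k[:,0,:],z)[:,:2]; (x,y),(a,b),t=cv2.minAreaRect((w*1000).astype(np.float32))
        if a<b: a,b,t=b,a,t+90   # t = direction of long side
        out.append((k[:,0].mean(0).round(),round(x,1),round(y,1),'L%.0f W%.0f ang%.1f'%(a,b,(t+90)%180-90)))
    return out
def tool():
    s=ctrl.get_state(); return s["eef_pos"],R.from_quat(s["tcp_rot"])
E
python3 - <<'E'
from h import *
c=ctrl.read_camera("top")
for col,z in(("blue",.026),("pink",.012),("orange",.048),("green",.012),("yellow",.02)):
    for r in rects(c,col,z,20): print(col,r)
im=c["image"][:,:,::-1]
a=cv2.resize(im[140:300,310:480],None,fx=3,fy=3,interpolation=cv2.INTER_CUBIC); b=cv2.resize(im[195:255,165:255],None,fx=3,fy=3,interpolation=cv2.INTER_CUBIC)
o=np.zeros((480,510+270,3),np.uint8);o[:480,:510]=a;o[:180,510:]=b
cv2.imwrite("pics/crop1.png",o)
p,r=tool();print(p,r.as_matrix().round(3))
w=ctrl.read_camera("wrist");print(w["fovy"],w["cx"],w["cy"]);E=w["extrinsics"];print("cam in tool",(r.inv().apply(E[:3,3]-p)).round(4),(r.as_matrix().T@E[:3,:3]).round(3))
E
```

```text
blue (array([360., 181.]), 578.3, -128.7, 'L97 W55 ang85.7')
blue (array([334., 131.]), 728.6, -58.0, 'L132 W76 ang18.6')
blue (array([408.,  81.]), 879.7, -282.3, 'L182 W163 ang90.0')
pink (array([310., 385.]), 20.8, 26.3, 'L83 W29 ang17.1')
pink (array([373., 365.]), 63.3, -145.3, 'L185 W59 ang12.6')
pink (array([449., 272.]), 316.6, -371.6, 'L136 W77 ang29.1')
pink (array([296., 234.]), 429.8, 57.5, 'L26 W26 ang88.7')
pink (array([189., 222.]), 471.5, 367.2, 'L47 W26 ang88.7')
pink (array([413., 214.]), 480.3, -277.4, 'L98 W53 ang-33.4')
pink (array([241., 107.]), 813.1, 217.8, 'L84 W23 ang-3.2')
green (array([275., 176.]), 603.7, 118.2, 'L94 W50 ang-34.1')
yellow (array([404., 239.]), 409.5, -248.0, 'L17 W17 ang88.7')
[ 0.26325251 -0.62102281  0.24426326] [[ 0.921  0.39  -0.   ]
 [ 0.39  -0.921  0.002]
 [ 0.    -0.002 -1.   ]]
65.86405687378678 315.69188616656044 200.51687687645875
cam in tool [ 7.050e-02  1.000e-04 -1.288e-01] [[ 0.    0.96  0.28]
 [ 1.   -0.   -0.  ]
 [-0.    0.28 -0.96]]
```

View pics/crop1.png

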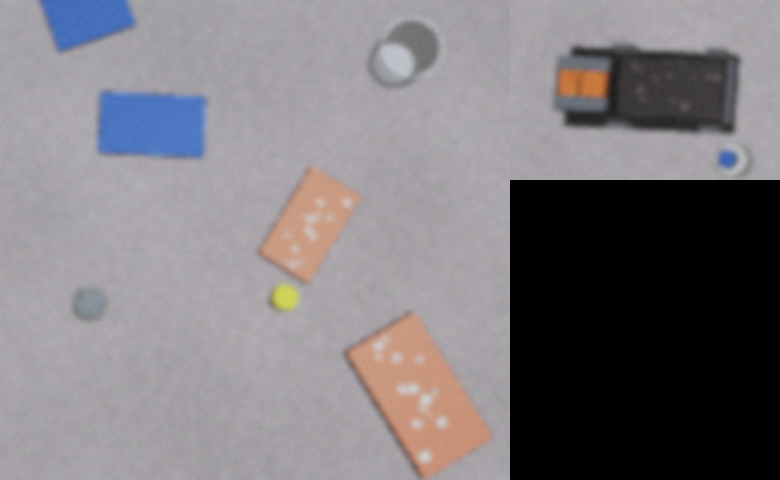

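The crop confirms both: the sheet is the small one (~100x60) on the dark rack, and the granite is the small slab (~100x56) next to the puck. Moving toward the sheet.

send_rows(moves="0 0 -0.174 1 -0.68 0 1;0 0 -0.174 1 -0.68 0 1;0 0 -0.174 1 -0.68 0 1;0 0 -0.174 1 -0.68 0 1;0 0 -0.174 1 -0.68 0 1;0 0 -0.174 1 -0.68 0 1;0 0 -0.174 1 -0.68 0 1")

```text
time: 1.08
eef_pos: [0.3945, -0.4179, 0.2452]
tcp_rot: [0.734, 0.679, 0.0, -0.0]
contact_force: [0.6, 1.1, 1.3]
opening: 1.0
finger_force: 0.0
```

```bash
cat >> h.py <<'E'
def go(x,y,z,ang=None):
    "print turn and shift to world TCP x,y,z (m) with tool x at ang degrees"
    p,r=tool(); T=r if ang is None else R.from_matrix(np.c_[[np.cos(a:=np.radians(ang)),np.sin(a),0],[np.sin(a),-np.cos(a),0],[0,0,-1]])
    print("at",p.round(4),"turn",((r.inv()*T).as_rotvec()/2/np.pi).round(4),"shift",(r.inv().apply(np.array([x,y,z])-p)/.2).round(4))
E
python3 - <<'E'
from h import *
go(.578,-.129,.2,85.7)
w=ctrl.read_camera("wrist")
for col,z in(("blue",.026),("pink",.012),("yellow",.02)):
    for r in rects(w,col,z,200): print(col,r)
E
```

```text
at [ 0.3945 -0.4179  0.2452] turn [-0.     -0.     -0.0005] shift [1.5117 0.8018 0.2261]
pink (array([246., 139.]), 314.9, -375.0, 'L139 W78 ang29.2')
pink (array([385.,  39.]), 479.7, -280.5, 'L101 W58 ang-33.8')
yellow (array([319.,  12.]), 409.7, -253.1, 'L23 W23 ang-4.5')
```

send_rows(moves="0 0 0 1 0.8 0.1 1;0 0 0 1 0.8 0.1 1;0 0 0 1 0.8 0.1 1;0 0 0 1 0.8 0.1 1;0 0 0 1 0.8 0.1 1")

```text
time: 1.75
eef_pos: [0.571, -0.2281, 0.2245]
tcp_rot: [0.733, 0.68, 0.0, -0.001]
contact_force: [0.0, 0.2, -0.8]
opening: 0.997
finger_force: 0.0
```

send_rows(moves="0 0 0 0.5 0 0.12 1;0 0 0 0.5 0 0.12 1;0 0 0 0.5 0 0.12 1;0 0 0 0.5 0 0.12 1")

```text
time: 2.25
eef_pos: [0.5769, -0.1327, 0.2017]
tcp_rot: [0.734, 0.679, -0.0, 0.0]
contact_force: [-0.2, -0.1, -0.3]
opening: 1.002
finger_force: 0.0
```

Run:
```python
from h import *
w=ctrl.read_camera("wrist"); cv2.imwrite("pics/w1.png",w["image"][:,:,::-1])
for col,z in(("blue",.026),("pink",.012),("yellow",.02)):
    for r in rects(w,col,z,200): print(col,r)
b=[r for r in rects(w,"blue",.026,200)][0]
go(.578,-.129,.025,85.7)
```

```text
blue (array([580., 278.]), 867.0, -274.0, 'L176 W157 ang90.0')
blue (array([317., 179.]), 578.3, -131.3, 'L100 W59 ang85.8')
blue (array([471.,  94.]), 725.2, -61.3, 'L130 W76 ang18.5')
pink (array([135., 389.]), 315.1, -386.9, 'L58 W45 ang-4.5')
pink (array([251., 305.]), 486.5, -281.7, 'L88 W63 ang-33.7')
at [ 0.5771 -0.133   0.202 ] turn [ 0.0002  0.0001 -0.0006] shift [0.0212 0.0021 0.8848]
```

View pics/w1.png

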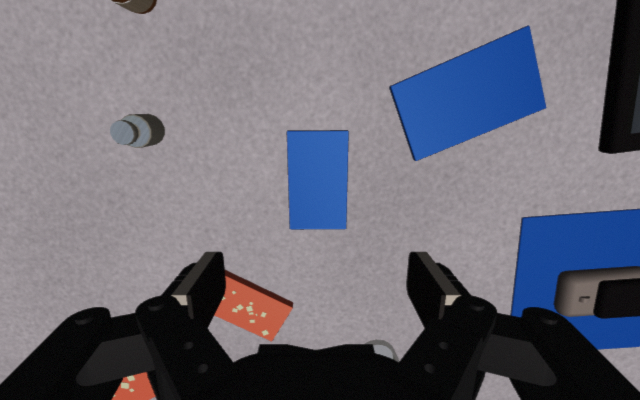

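View w1: the sheet is centred at (317,179) between the open fingers, with the rack hidden under it and the weight well clear at (137,130). Descending.

send_rows(moves="0 0 0 0.008 0.005 0.3 1;0 0 0 0.008 0.005 0.6 1;0 0 0 0.008 0.005 0.8 1;0 0 0 0.008 0.005 0.885 1;0 0 0 0.008 0.005 0.885 1;0 0 0 0.008 0.005 0.885 -1;0 0 0 0.008 0.005 0.885 -1;0 0 0 0.008 0.005 0.885 -1;0 0 0 0.008 0.005 0.885 -1;0 0 0 0.008 0.005 0.885 -1", newtons=25)

```text
time: 3.55
eef_pos: [0.58, -0.1308, 0.027]
tcp_rot: [0.734, 0.68, 0.001, 0.002]
contact_force: [-1.6, -0.4, 7.1]
opening: 0.691
finger_force: 27.7
```

send_rows(moves="0 0 0 0 0 -0.1 -1;0 0 0 0 0 -0.4 -1;0 0 0 0 0 -0.7 -1;0 0 0 0 0 -0.85 -1;0 0 0 0.3 -0.1 -0.85 -1;0 0 0 0.6 -0.25 -0.85 -1;0 0 0 0.9 -0.35 -0.85 -1;0 0 0 1 -0.4 -0.85 -1;0 0 0 1 -0.4 -0.85 -1;0 0 0 1 -0.4 -0.85 -1")

```text
time: 4.8
eef_pos: [0.5139, 0.0753, 0.195]
tcp_rot: [0.734, 0.68, 0.0, 0.001]
contact_force: [-0.3, -0.5, -0.5]
opening: 0.691
finger_force: 27.5
```

Run:
```python
from h import *
w=ctrl.read_camera("wrist"); cv2.imwrite("pics/w2.png",w["image"][:,:,::-1])
print(tool()[0], ctrl.get_state()["finger_force"]); print(rects(w,"blue",tool()[0][2],200))
```

```text
[0.51407308 0.07494314 0.19490159] 27.45466500520706
[(array([619., 377.]), 668.8, 1.3, 'L40 W19 ang-45.2'), (array([518., 273.]), 606.1, 62.2, 'L56 W34 ang18.6'), (array([316., 251.]), 513.6, 78.0, 'L96 W59 ang85.7'), (array([150.,  27.]), 459.2, 180.7, 'L10 W8 ang-21.9')]
```

View pics/w2.png

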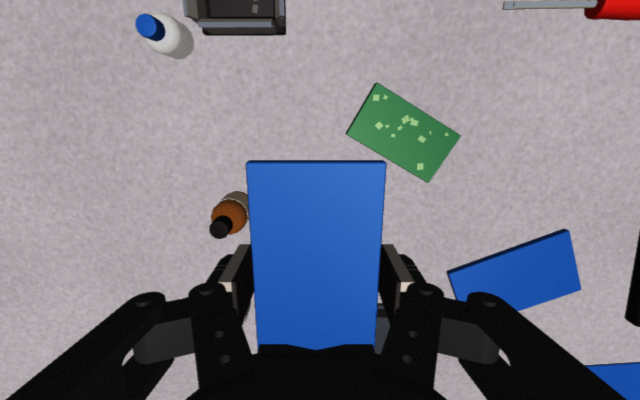

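Sheet is held level, with its far edge at row 160. The cassette's -y end is at (240,25), the clear vial at (165,35) and the amber vial at (230,215).

send_rows(moves="0 0 0 0.3 -0.1 0 -1;0 0 0 0.6 -0.2 0 -1;0 0 0 0.64 -0.22 0 -1;0 0 0 0.64 -0.22 0 -1;0 0 0 0.64 -0.22 0 -1")

```text
time: 5.48
eef_pos: [0.4803, 0.2052, 0.1943]
tcp_rot: [0.734, 0.679, -0.0, 0.0]
contact_force: [0.3, -0.2, -0.3]
opening: 0.695
finger_force: 27.5
```

Run:
```python
from h import *
w=ctrl.read_camera("wrist"); np.savez("w3.npz",**w)
print(tool()[0]); 
cv2.imwrite("pics/w3.png",cv2.resize(w["image"][:260,100:500,::-1],None,fx=2,fy=2,interpolation=cv2.INTER_CUBIC))
```

```text
[0.48030598 0.20518124 0.19429462]
```

View pics/w3.png

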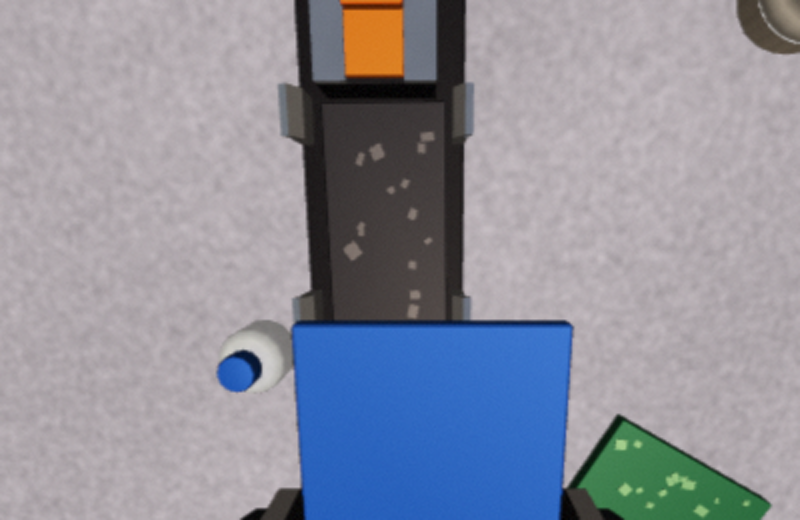

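```bash
cat > fit.py <<'E'
from h import *
from scipy.optimize import least_squares
w=dict(np.load("w3.npz")); C=lambda a:np.array(a,float)/2+[100,0]
def W(q,P): c,s=np.cos(q[2]),np.sin(q[2]); P=np.atleast_2d(P)/1000.; return np.c_[q[0]+c*P[:,0]-s*P[:,1],q[1]+s*P[:,0]+c*P[:,1],P[:,2]]
deck=C([(313,82),(436,80)]); L=ray(w,C([(306,145),(314,290)]),.008); Rr=ray(w,C([(464,145),(462,290)]),.008)
print("base width",(Rr-L)[:,0]*1000, "deck",(ray(w,deck,.046)*1000).round(1).tolist())
def res(q):
    r=list(((W(q,[(-25,32,46),(25,32,46)])-ray(w,deck,.046))[:,:2]*1000).ravel())
    n=np.array([np.cos(q[2]),np.sin(q[2])])
    for S,x in((L,-38.5),(Rr,38.5)): r+=list(((S[:,:2]-q[:2])@n)*1000-x)
    return r
s=least_squares(res,[.47,.3,0]);q=s.x;print("cassette",q[:2]*1000,np.degrees(q[2]),s.fun.round(1))
print("pocket",W(q,[0,-22,8])*1000,"ridge~",W(q,[0,57,54])*1000)
e=ray(w,C([(294,326),(572,326)]),.193);print("sheet edge",(e*1000).round(1).tolist())
p,r=tool();print("in tool mm",(r.inv().apply(e-p)*1000).round(1))
for n,P in dict(deckL=(-25,32,46),base1=(-38.5,12,8),g1=(-32.5,12,32),g2=(-38.5,12,41),g3=(32.5,12,32),endwall=(0,-76,41)).items(): print(n,(proj(w,W(q,P))-[100,0])*2)
v=ray(w,C([(238,371)]),.06);print("vial",v*1000)
E
python3 fit.py
```

```text
base width [74.67641203 74.51849324] deck [[441.6, 333.4, 46.0], [491.5, 330.2, 46.0]]
cassette [464.78283295 299.88488532] -3.8907509608488504 [ 0.4  0.1  0.4 -0.1  1.6  1.  -0.5 -1.3]
pocket [[463.29003973 277.93558992   8.        ]] ridge~ [[468.65052448 356.7535143   54.        ]]
sheet edge [[454.6, 256.8, 193.0], [513.3, 252.2, 193.0]]
in tool mm [[ 49.4 -29.7   1.3]
 [ 49.4  29.2   1.3]]
deckL [[313.8756568   81.72180618]]
base1 [[302.747608   145.89835157]]
g1 [[305.50594541 139.39638541]]
g2 [[287.17396402 136.88954247]]
g3 [[454.27037099 137.66382989]]
endwall [[384.82678401 341.22097435]]
vial [[395.97393539 219.46991687  60.        ]]
```

Run:
```python
from fit import *
print(proj(w,W(q,[(0,34,46),(0,54,46),(0,54,54)]))*2-[200,0])
go(.4634,.2791,.075,86.1)
```

```text
base width [74.67641203 74.51849324] deck [[441.6, 333.4, 46.0], [491.5, 330.2, 46.0]]
cassette [464.78283295 299.88488532] -3.8907509608488504 [ 0.4  0.1  0.4 -0.1  1.6  1.  -0.5 -1.3]
pocket [[463.29003973 277.93558992   8.        ]] ridge~ [[468.65052448 356.7535143   54.        ]]
sheet edge [[454.6, 256.8, 193.0], [513.3, 252.2, 193.0]]
in tool mm [[ 49.4 -29.7   1.3]
 [ 49.4  29.2   1.3]]
deckL [[313.8756568   81.72180618]]
base1 [[302.747608   145.89835157]]
g1 [[305.50594541 139.39638541]]
g2 [[287.17396402 136.88954247]]
g3 [[454.27037099 137.66382989]]
endwall [[384.82678401 341.22097435]]
vial [[395.97393539 219.46991687  60.        ]]
[[375.24459576  75.53147111]
 [373.40755556  19.57522727]
 [371.53404079  13.07128848]]
at [0.4803 0.2052 0.1943] turn [ 0.      0.0001 -0.0017] shift [ 0.362  -0.1135  0.5963]
```

send_rows(moves="0 0 -0.0015 0.2 -0.06 0.1 -1;0 0 -0.0015 0.36 -0.113 0.2 -1;0 0 -0.0015 0.362 -0.113 0.4 -1;0 0 -0.0015 0.362 -0.113 0.55 -1;0 0 -0.0015 0.362 -0.113 0.6 -1;0 0 -0.0015 0.362 -0.113 0.6 -1")

```text
time: 6.28
eef_pos: [0.463, 0.2799, 0.0742]
tcp_rot: [0.731, 0.682, -0.0, -0.0]
contact_force: [-0.1, 0.6, -1.2]
opening: 0.692
finger_force: 27.4
```

Run:
```python
from h import *
w=ctrl.read_camera("wrist"); np.savez("w4.npz",**w)
go(.4634,.2791,.032,86.1)
cv2.imwrite("pics/w4.png",cv2.resize(w["image"][:290,120:520,::-1],None,fx=2,fy=2,interpolation=cv2.INTER_CUBIC))
```

```text
at [0.4637 0.2803 0.0752] turn [ 0.0002 -0.0001 -0.0001] shift [-0.006  -0.0012  0.2161]
```

View pics/w4.png

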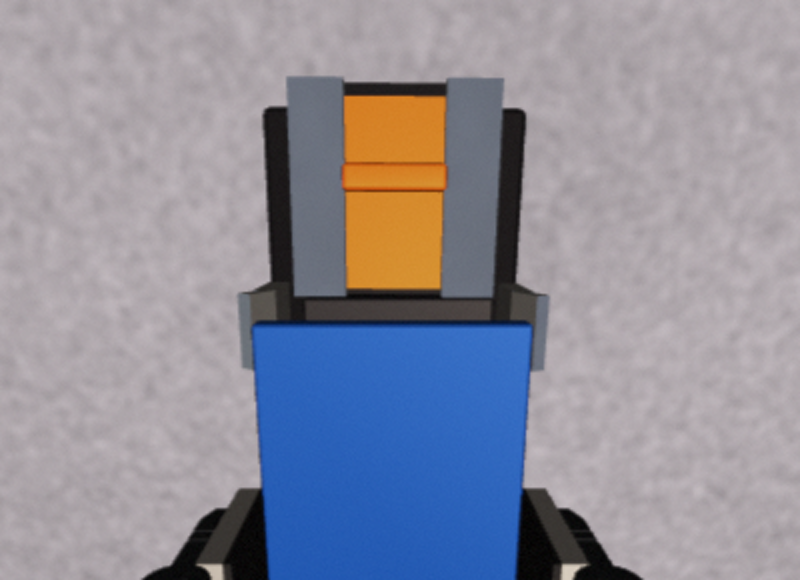

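The sheet's far edge (254–530, row 324) sits between the guide flares (240 and 547), just short of the deck edge (row 297). The slide ridge is at rows 163–190. Refit from this closer view.

Run:
```python
from h import *
w=dict(np.load("w4.npz")); C=lambda a:np.array(a,float)/2+[120,0]
A=np.array([(-25,32),(25,32),(-25,82),(25,82)])
P=ray(w,C([(293,297.5),(493,297.5),(287,77),(504,78)]),.046)[:,:2]*1000
print(P.round(1).tolist())
ca,cp=A.mean(0),P.mean(0);U,S,Vt=np.linalg.svd((A-ca).T@(P-cp));Rm=(U@Vt).T
f2=lambda p:Rm@(np.array(p)-ca)+cp
print("ang",np.degrees(np.arctan2(Rm[1,0],Rm[0,0])),"res",[(f2(a)-p).round(1).tolist() for a,p in zip(A,P)])
print("pocket",f2((0,-22)),"ridge y from",(np.linalg.inv(Rm)@((ray(w,C([(394,164),(394,186)]),.054)[:,:2]*1000-cp).T)).T+ca)
e=ray(w,C([(254,326),(530,326)]),.074)*1000; print("sheet edge",e.round(1).tolist(),"in cassette",((np.linalg.inv(Rm)@(e[:,:2]-cp).T).T+ca).round(1))
```

```text
[[441.2, 333.6], [491.6, 330.2], [445.5, 383.8], [495.2, 380.1]]
ang -4.303151398216585 res [[0.4, 0.2], [-0.1, -0.1], [-0.2, -0.0], [-0.0, -0.1]]
pocket [462.43928279 278.14944604] ridge y from [[-0.11926402 62.82684071]
 [-0.08334812 58.12568133]]
sheet edge [[437.0, 331.3, 74.0], [494.9, 327.3, 74.0]] in cassette [[-29.4  29.1]
 [ 28.6  29.5]]
```

send_rows(moves="0 0 0.001 0 0.002 0.06 -1;0 0 0.001 0 0.002 0.12 -1;0 0 0.001 0 0.002 0.17 -1;0 0 0.001 0 0.002 0.2 -1;0 0 0.001 0 0.002 0.22 -1;0 0 0.001 0 0.002 0.232 -1;0 0 0.001 0 0.002 0.232 -1")

```text
time: 7.2
eef_pos: [0.4631, 0.2806, 0.0279]
tcp_rot: [0.733, 0.681, 0.0, 0.0]
contact_force: [-1.1, 0.7, -1.2]
opening: 0.694
finger_force: 27.5
```

send_rows(moves="0 0 0 0 0 0.003 -1;0 0 0 0 0 0.006 -1;0 0 0 0 0 0.006 -1")

```text
time: 7.58
eef_pos: [0.4632, 0.2807, 0.0271]
tcp_rot: [0.733, 0.681, 0.0, 0.0]
contact_force: [-0.5, -0.1, 0.8]
opening: 0.692
finger_force: 27.7
```

send_rows(moves="0 0 0 0 0 0.002 0.5;0 0 0 0 0 0.002 0.6;0 0 0 0 0 0.002 0.7;0 0 0 0 0 0.002 0.7;0 0 0 0 0 -0.1 0.7;0 0 0 0 0 -0.3 0.7;0 0 0 0 0 -0.6 0.7;0 0 0 0 0 -0.8 0.7;0 0 0 0 0 -0.8 0.7")

```text
time: 8.7
eef_pos: [0.4654, 0.2815, 0.1915]
tcp_rot: [0.733, 0.681, 0.004, 0.002]
contact_force: [0.4, -0.7, -1.1]
opening: 0.851
finger_force: 0.0
```

Run:
```python
from h import *
w=ctrl.read_camera("wrist"); np.savez("w5.npz",**w)
for r in rects(w,"blue",.026,800): print(r)
cv2.imwrite("pics/w5.png",cv2.resize(w["image"][:290,120:520,::-1],None,fx=2,fy=2,interpolation=cv2.INTER_CUBIC))
go(.4797,-.2805,.2,146.3)
```

```text
(array([312., 185.]), 462.7, 280.1, 'L102 W61 ang85.8')
at [0.4639 0.2809 0.1886] turn [ 7.000e-04  1.000e-04 -1.681e-01] shift [-2.7938  0.285  -0.0605]
```

View pics/w5.png

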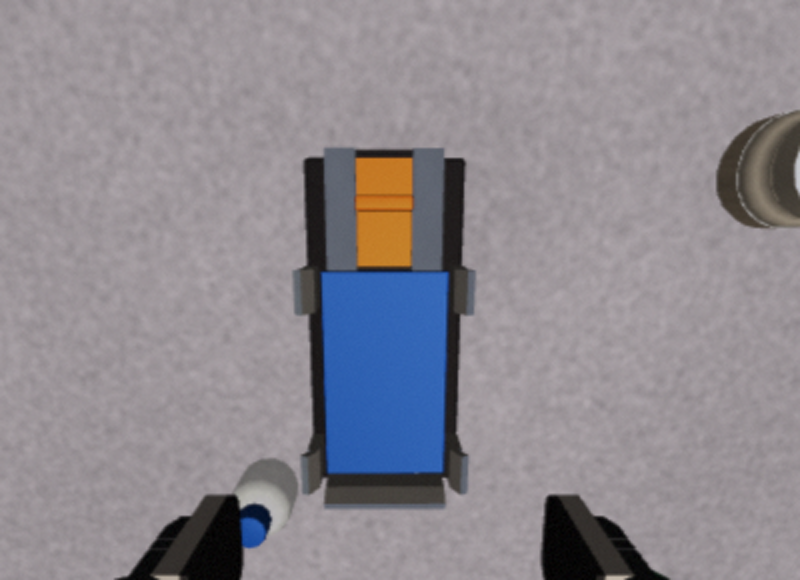

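Sheet lies flat inside the pocket (102x61 mm, at (312,185) full frame), with the bystanders untouched. On to the granite.

send_rows(moves="0 0 0 -0.3 0.03 0 1;0 0 0 -0.6 0.06 0 1;0 0 0 -0.9 0.09 0 1;0 0 0 -1 0.12 0 1")

```text
time: 9.25
eef_pos: [0.4707, 0.0768, 0.1843]
tcp_rot: [0.734, 0.679, -0.002, -0.001]
contact_force: [0.3, 0.1, 0.3]
opening: 0.999
finger_force: 0.0
```

send_rows(moves="0 0 0 -0.3 0.03 0 1;0 0 0 -0.6 0.06 0 1;0 0 0 -0.9 0.08 0 1;0 0 0 -1 0.1 0 1")

```text
time: 9.75
eef_pos: [0.4762, -0.1239, 0.1847]
tcp_rot: [0.734, 0.679, -0.001, -0.002]
contact_force: [0.1, 0.3, 0.3]
opening: 1.002
finger_force: 0.0
```

send_rows(moves="0 0 -0.168 -0.3 0.03 0 1;0 0 -0.168 -0.6 0.06 0 1;0 0 -0.168 -0.75 0.06 0 1;0 0 -0.168 -0.75 0.06 0 1;0 0 -0.168 -0.75 0.06 0 1;0 0 -0.168 -0.75 0.06 0 1;0 0 -0.168 -0.75 0.06 0 1")

```text
time: 10.62
eef_pos: [0.4781, -0.2709, 0.185]
tcp_rot: [0.291, 0.957, 0.001, -0.001]
contact_force: [0.6, -0.3, 0.1]
opening: 0.995
finger_force: 0.0
```

Run:
```python
from h import *
w=ctrl.read_camera("wrist"); np.savez("w6.npz",**w)
for col,z in(("pink",.012),("yellow",.02)):
  for r in rects(w,col,z,400): print(col,r)
cv2.imwrite("pics/w6.png",w["image"][:,:,::-1])
go(.4797,-.2805,.1,146.3)
```

```text
pink (array([308., 189.]), 478.8, -280.9, 'L100 W56 ang-33.8')
pink (array([122., 101.]), 314.2, -376.4, 'L139 W78 ang29.0')
yellow (array([292., 116.]), 409.8, -252.6, 'L23 W23 ang-34.4')
at [ 0.4782 -0.271   0.1853] turn [ 0.0001 -0.0004 -0.0004] shift [-0.0338 -0.0354  0.4264]
```

View pics/w6.png

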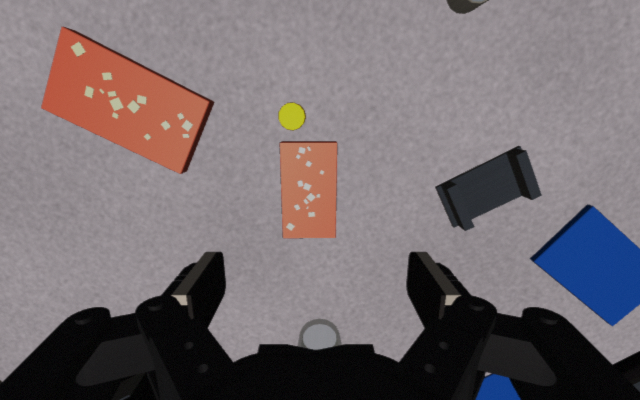

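View w6: the pink slab is at (308,189), with the puck beyond its end at (292,116). Descend and grip.

send_rows(moves="0 0 0 -0.03 -0.04 0.25 1;0 0 0 -0.03 -0.04 0.5 1;0 0 0 -0.03 -0.04 0.7 1;0 0 0 -0.03 -0.04 0.8 1;0 0 0 -0.03 -0.04 0.826 1;0 0 0 -0.03 -0.04 0.826 1;0 0 0 -0.03 -0.04 0.826 -1;0 0 0 -0.03 -0.04 0.826 -1;0 0 0 -0.03 -0.04 0.826 -1;0 0 0 -0.03 -0.04 0.826 -1;0 0 0 -0.03 -0.04 0.826 -1", newtons=40)

```text
time: 12.05
eef_pos: [0.4822, -0.2846, 0.026]
tcp_rot: [0.29, 0.957, -0.002, 0.004]
contact_force: [0.3, 0.8, 11.8]
opening: 0.003
finger_force: 5.8
```

The fingers closed over the top: open pads sit 13 mm back, so the tips ended at slab height. Rise, open to ~68 mm, look, then go lower.

send_rows(moves="0 0 0 0 0 -0.15 -1;0 0 0 0 0 -0.4 0.6;0 0 0 0 0 -0.5 0.6;0 0 0 0 0 -0.5 0.6;0 0 0 0 0 -0.5 0.6;0 0 0 0 0 -0.5 0.6;0 0 0 0 0 -0.5 0.6")

```text
time: 12.92
eef_pos: [0.4784, -0.2816, 0.1202]
tcp_rot: [0.29, 0.957, 0.0, -0.001]
contact_force: [0.4, -0.2, -0.4]
opening: 0.798
finger_force: 0.0
```

Run:
```python
from h import *
w=ctrl.read_camera("wrist"); np.savez("w7.npz",**w)
for col,z in(("pink",.012),("yellow",.02)):
  for r in rects(w,col,z,400): print(col,r)
print(ctrl.get_state()["contact_force"],ctrl.get_state()["opening"])
go(.4788,-.2809,.010,146.2)
```

```text
pink (array([318., 200.]), 479.1, -281.0, 'L99 W56 ang-33.7')
pink (array([85., 88.]), 315.8, -375.3, 'L134 W81 ang29.2')
yellow (array([297., 108.]), 409.7, -252.5, 'L24 W24 ang82.3')
[ 0.51262172 -0.3694957  -0.48208122] 0.8009291700759378
at [ 0.4786 -0.2817  0.1205] turn [ 0.     -0.0003  0.0002] shift [3.000e-04 3.800e-03 5.524e-01]
```

send_rows(moves="0 0 0 0.001 0.004 0.2 0.6;0 0 0 0.001 0.004 0.38 0.6;0 0 0 0.001 0.004 0.48 0.6;0 0 0 0.001 0.004 0.53 0.6;0 0 0 0.001 0.004 0.55 0.6;0 0 0 0.001 0.004 0.55 0.6;0 0 0 0.001 0.004 0.55 0.45")

```text
time: 13.85
eef_pos: [0.48, -0.2818, 0.0126]
tcp_rot: [0.29, 0.957, -0.0, 0.001]
contact_force: [0.3, -0.6, -0.1]
opening: 0.728
finger_force: 0.0
```

send_rows(moves="0 0 0 0 0 0 -1;0 0 0 0 0 0 -1;0 0 0 0 0 0 -1;0 0 0 0 0 0 -1")

```text
time: 14.35
eef_pos: [0.4801, -0.282, 0.0129]
tcp_rot: [0.29, 0.957, -0.0, 0.001]
contact_force: [0.1, 0.9, 5.7]
opening: 0.644
finger_force: 43.8
```

send_rows(moves="0 0 0 0 0 -0.1 -1;0 0 0 0 0 -0.3 -1;0 0 0 0 0 -0.6 -1;0 0 0 0 0 -0.9 -1;0 0 0.168 0 0 -0.93 -1;0 0 0.168 0 0 -0.93 -1;0 0 0.168 0 0 -0.93 -1;0 0 0.168 0 0 -0.93 -1;0 0 0.168 0 0 -0.93 -1;0 0 0.168 0 0 -0.93 -1;0 0 0.168 0 0 -0.93 -1")

```text
time: 15.72
eef_pos: [0.4789, -0.2809, 0.1977]
tcp_rot: [0.732, 0.681, -0.0, -0.0]
contact_force: [-0.1, 0.4, -2.1]
opening: 0.64
finger_force: 43.1
```

Run:
```python
from h import *
go(.464,.21,.195,85.7); p=tool()[0]
w=ctrl.read_camera("wrist")
for r in rects(w,"pink",p[2]-.001,800): print(r)
```

```text
at [ 0.4789 -0.2809  0.1977] turn [-0.0001 -0.0001  0.0005] shift [ 2.4427 -0.2511  0.0145]
(array([176., 264.]), 413.7, -277.1, 'L60 W30 ang29.2')
(array([316., 250.]), 478.5, -278.3, 'L97 W56 ang85.9')
```

send_rows(moves="0 0 0 0.25 -0.02 0 -1;0 0 0 0.5 -0.05 0 -1;0 0 0 0.8 -0.08 0 -1;0 0 0 1 -0.1 0 -1")

```text
time: 16.27
eef_pos: [0.4733, -0.0781, 0.1976]
tcp_rot: [0.732, 0.682, 0.0, -0.0]
contact_force: [-0.2, 0.7, -1.1]
opening: 0.64
finger_force: 43.1
```

send_rows(moves="0 0 0 0.25 -0.02 0 -1;0 0 0 0.5 -0.05 0 -1;0 0 0 0.8 -0.08 0 -1;0 0 0 1 -0.1 0 -1")

```text
time: 16.77
eef_pos: [0.4681, 0.1228, 0.1978]
tcp_rot: [0.731, 0.682, 0.0, 0.0]
contact_force: [0.9, 0.3, -1.5]
opening: 0.64
finger_force: 43.1
```

Run:
```python
from h import *
go(.4629,.2785,.085,85.7)
```

```text
at [0.4681 0.1228 0.1978] turn [ 0.0001 -0.      0.0008] shift [ 0.7744 -0.0807  0.5644]
```

send_rows(moves="0 0 0.0008 0.3 -0.03 0 -1;0 0 0.0008 0.6 -0.06 0.1 -1;0 0 0.0008 0.775 -0.08 0.25 -1;0 0 0.0008 0.775 -0.08 0.45 -1;0 0 0.0008 0.775 -0.08 0.56 -1;0 0 0.0008 0.775 -0.08 0.56 -1;0 0 0.0008 0.775 -0.08 0.56 -1")

```text
time: 17.65
eef_pos: [0.4651, 0.2766, 0.0868]
tcp_rot: [0.734, 0.679, 0.001, 0.0]
contact_force: [-0.2, -0.7, -0.9]
opening: 0.642
finger_force: 43.1
```

Run:
```python
from h import *
w=ctrl.read_camera("wrist"); np.savez("w8.npz",**w); p,r=tool()
go(.4629,.2785,.040,85.7); print(ctrl.get_state()["finger_force"])
cv2.imwrite("pics/w8.png",cv2.resize(w["image"][:290,120:520,::-1],None,fx=2,fy=2,interpolation=cv2.INTER_CUBIC))
```

```text
at [0.4654 0.2766 0.0873] turn [ 0.0004 -0.0002 -0.0005] shift [ 0.008  -0.0138  0.2363]
43.06524574756622
```

View pics/w8.png

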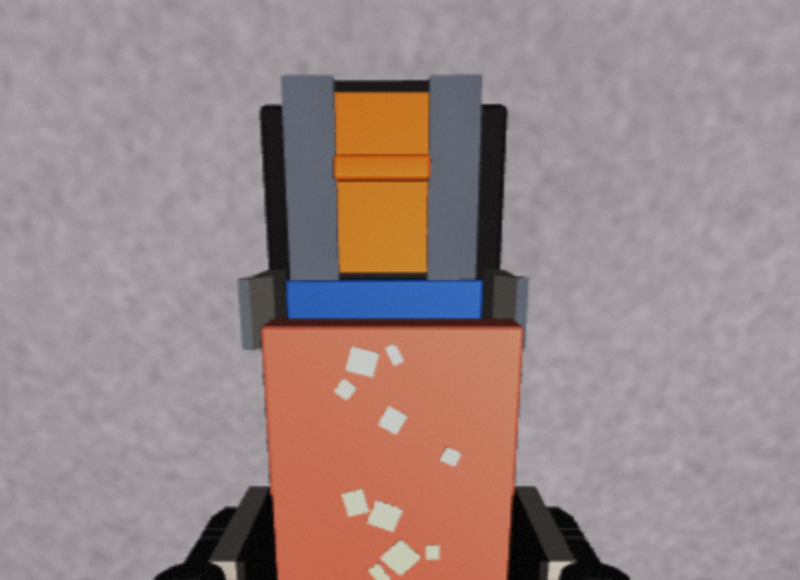

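Run:
```python
from h import *
w=dict(np.load("w8.npz")); C=lambda a:np.array(a,float)/2+[120,0]
A=np.array([(-25,32),(25,32),(-25,82),(25,82)])
P=ray(w,C([(288,280),(478,280),(281.5,75),(482,75)]),.046)[:,:2]*1000
ca,cp=A.mean(0),P.mean(0);U,S,Vt=np.linalg.svd((A-ca).T@(P-cp));Rm=(U@Vt).T
f2=lambda p:Rm@(np.array(p)-ca)+cp; inv=lambda e:((Rm.T@(e[:,:2]-cp).T).T+ca).round(1)
print("ang",np.degrees(np.arctan2(Rm[1,0],Rm[0,0])),"pocket",f2((0,-22)),"res",[(f2(a)-p).round(1).tolist() for a,p in zip(A,P)])
print("slab edge",inv(ray(w,C([(264,327),(521,327)]),.086)*1000))
print("ridge",inv(ray(w,C([(382,155),(382,178)]),.054)*1000))
```

```text
ang -4.398248075096526 pocket [462.40897873 278.24058636] res [[0.7, -0.0], [-0.7, 0.1], [-0.1, -0.1], [0.2, -0.0]]
slab edge [[-24.7  25.8]
 [ 29.6  25.7]]
ridge [[ 0.  62.8]
 [-0.  57.5]]
```

Slab edge is at cassette x +2.4, y 25.8 mm, so shift it by -2.4/+1.7 mm while lowering.

send_rows(moves="0 0 0 0.008 -0.0125 0.03 -1;0 0 0 0.008 -0.0125 0.08 -1;0 0 0 0.008 -0.0125 0.13 -1;0 0 0 0.008 -0.0125 0.17 -1;0 0 0 0.008 -0.0125 0.2 -1;0 0 0 0.008 -0.0125 0.22 -1;0 0 0 0.008 -0.0125 0.232 -1;0 0 0 0.008 -0.0125 0.232 -1")

```text
time: 18.7
eef_pos: [0.4621, 0.2782, 0.0393]
tcp_rot: [0.734, 0.679, 0.0, 0.0]
contact_force: [-1.4, 0.9, -1.3]
opening: 0.641
finger_force: 43.1
```

send_rows(moves="0 0 0 0 0 0.004 -1;0 0 0 0 0 0.008 -1;0 0 0 0 0 0.008 -1")

```text
time: 19.08
eef_pos: [0.4622, 0.2783, 0.0389]
tcp_rot: [0.734, 0.679, -0.0, 0.0]
contact_force: [-1.7, -1.4, 6.6]
opening: 0.646
finger_force: 43.9
```

send_rows(moves="0 0 0 0 0 0 0.35;0 0 0 0 0 0 0.45;0 0 0 0 0 0 0.6;0 0 0 0 0 0 0.6;0 0 0 0 0 -0.1 0.6;0 0 0 0 0 -0.3 0.6;0 0 0 0 0 -0.5 0.6;0 0 0 0 0 -0.6 0.6;0 0 0 0 0 -0.6 0.6")

```text
time: 20.2
eef_pos: [0.4631, 0.2787, 0.1596]
tcp_rot: [0.734, 0.679, 0.002, 0.001]
contact_force: [0.2, -0.1, -0.0]
opening: 0.803
finger_force: 0.0
```

Run:
```python
from h import *
w=ctrl.read_camera("wrist"); np.savez("w9.npz",**w)
for r in rects(w,"pink",.038,800): print(r)
cv2.imwrite("pics/w9.png",cv2.resize(w["image"][:290,120:520,::-1],None,fx=2,fy=2,interpolation=cv2.INTER_CUBIC))
```

```text
(array([314., 195.]), 461.7, 277.9, 'L100 W56 ang85.5')
```

View pics/w9.png

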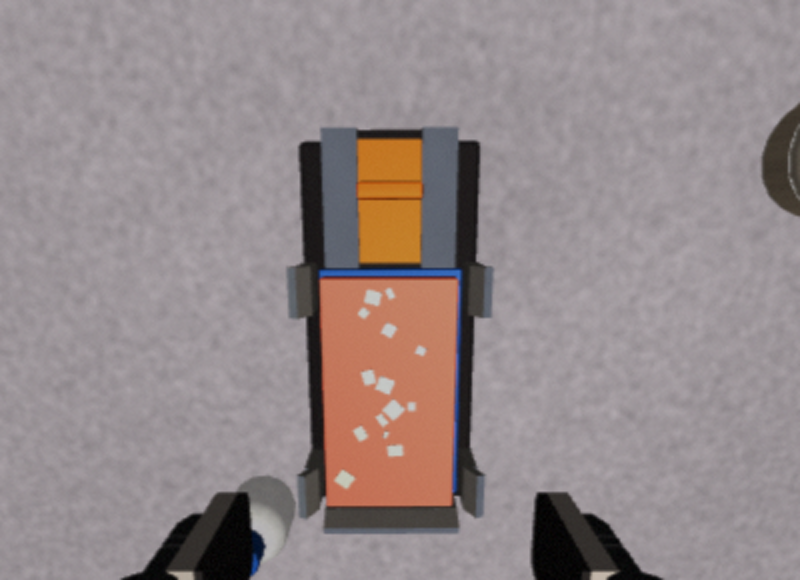

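Slab lies flat on the sheet (100x56 mm, centred at (314,195)), with a blue rim visible. Next, shut the fingers and go beyond the ridge (near face 57.5, far face ~63 mm cassette y).

Run:
```python
from h import *
go(.4702,.3820,.0635,85.6)
```

```text
at [0.462  0.2782 0.1578] turn [ 0.0002 -0.0001 -0.0003] shift [ 5.203e-01 -5.000e-04  4.717e-01]
```

send_rows(moves="0 0 0 0.25 0 0 -1;0 0 0 0.52 0 0 -1;0 0 0 0.52 0 0 -1;0 0 0 0.52 0 0 -1;0 0 0 0.52 0 0.2 -1;0 0 0 0.52 0 0.35 -1;0 0 0 0.52 0 0.42 -1;0 0 0 0.52 0 0.45 -1;0 0 0 0.52 0 0.472 -1;0 0 0 0.52 0 0.472 -1", newtons=30)

```text
time: 21.5
eef_pos: [0.4705, 0.382, 0.0639]
tcp_rot: [0.734, 0.679, 0.001, 0.0]
contact_force: [0.4, 0.5, 0.2]
opening: 0.001
finger_force: 0.0
```

Run:
```python
from h import *
w=ctrl.read_camera("wrist"); s=ctrl.get_state(); print(s["eef_pos"],s["opening"],s["contact_force"])
b=ctrl.read_camera("side");i=b["image"][100:200,230:360,::-1]
o=np.zeros((600,800,3),np.uint8);o[:400,:640]=w["image"][:,:,::-1];o[400:,:260]=cv2.resize(i,None,fx=2,fy=2)
cv2.imwrite("pics/w10.png",o)
```

```text
[0.47058515 0.3821282  0.06407019] 0.0014114826925296449 [ 1.03094587 -0.5059481   0.21786019]
```

Eleven pictures have been viewed, which is one over the limit, so no more; the rest goes by numbers and force. Pushing in small steps.

send_rows(moves="0 0 0 -0.02 0 0 -1;0 0 0 -0.03 0 0 -1;0 0 0 -0.04 0 0 -1;0 0 0 -0.05 0 0 -1;0 0 0 -0.055 0 0 -1")

```text
time: 22.22
eef_pos: [0.4692, 0.3711, 0.0633]
tcp_rot: [0.734, 0.679, 0.0, -0.0]
contact_force: [0.2, 2.6, 0.8]
opening: -0.002
finger_force: 1.4
```

send_rows(moves="0 0 0 -0.01 0 0 -1;0 0 0 -0.015 0 0 -1;0 0 0 -0.02 0 0 -1")

```text
time: 22.6
eef_pos: [0.4687, 0.3662, 0.0629]
tcp_rot: [0.734, 0.679, -0.001, 0.0]
contact_force: [0.5, -0.4, 0.5]
opening: 0.0
finger_force: 0.0
```

send_rows(moves="0 0 0 -0.01 0 0 -1;0 0 0 -0.02 0 0 -1;0 0 0 -0.02 0 0 -1")

```text
time: 22.98
eef_pos: [0.4685, 0.3626, 0.063]
tcp_rot: [0.734, 0.679, -0.0, 0.0]
contact_force: [-0.1, 0.4, 0.6]
opening: -0.001
finger_force: 0.0
```

send_rows(moves="0 0 0 -0.007 0 0 -1;0 0 0 -0.014 0 0 -1;0 0 0 -0.014 0 0 -1")

```text
time: 23.35
eef_pos: [0.4683, 0.3606, 0.0632]
tcp_rot: [0.734, 0.679, 0.001, -0.0]
contact_force: [-0.7, 3.3, -1.2]
opening: 0.002
finger_force: 1.3
```

```bash
cat > chk.py <<'E'
from h import *
w=ctrl.read_camera("wrist"); th=np.radians(-4.35); Rm=np.array([[np.cos(th),-np.sin(th)],[np.sin(th),np.cos(th)]]); c=np.array([462.4,278.2])
# profile along cassette y at x=+8, z=.046: print hue/val runs
ys=np.arange(10,84,1.); P=(Rm@np.c_[np.full_like(ys,8),ys+22].T).T+c
uv=proj(w,np.c_[P/1000,np.full(len(ys),.046)]); h=cv2.cvtColor(w["image"],cv2.COLOR_RGB2HSV)
for y,(u,v) in zip(ys,uv):
    if 0<=u<640 and 0<=v<400: print(int(y),h[int(round(v)),int(round(u))].tolist(),end=' ')
print()
for col,z in(("orange",.046),("pink",.038),("blue",.026)):
    for r in rects(w,col,z,300): print(col,r)
E
python3 chk.py
```

```text
10 [90, 102, 5] 11 [90, 96, 8] 12 [84, 128, 10] 13 [0, 51, 10] 14 [30, 64, 8] 15 [0, 32, 8] 16 [150, 28, 9] 17 [0, 0, 10] 18 [135, 85, 6] 19 [150, 85, 9] 20 [150, 23, 11] 21 [15, 51, 10] 22 [0, 0, 7] 23 [120, 36, 7] 24 [143, 93, 11] 25 [150, 96, 8] 26 [0, 0, 11] 27 [120, 32, 8] 28 [75, 170, 3] 29 [135, 57, 9] 30 [173, 102, 10] 31 [0, 85, 6] 32 [120, 85, 6] 33 [150, 32, 8] 34 [0, 0, 7] 35 [140, 70, 11] 36 [100, 77, 10] 37 [120, 51, 10] 38 [30, 51, 10] 39 [108, 128, 10] 40 [90, 36, 7] 41 [150, 28, 9] 42 [60, 17, 15] 43 [135, 34, 15] 44 [70, 85, 9] 45 [0, 0, 11] 46 [135, 46, 11] 47 [100, 77, 10] 48 [10, 28, 27] 49 [20, 26, 30] 50 [8, 41, 25] 51 [30, 15, 17] 52 [40, 48, 16] 53 [15, 39, 13] 54 [170, 19, 40] 55 [30, 46, 11] 56 [60, 23, 11] 57 [150, 14, 18] 58 [0, 0, 10] 59 [170, 77, 10] 60 [160, 85, 9] 61 [30, 51, 10] 62 [13, 211, 46] 63 [16, 209, 196] 64 [16, 211, 191] 65 [10, 233, 71] 66 [10, 225, 69] 67 [4, 50, 36] 68 [0, 38, 34] 69 [174, 39, 33] 70 [170, 44, 35] 71 [0, 29, 35] 72 [5, 40, 38] 73 [6, 34, 38] 74 [6, 36, 35] 75 [6, 34, 38] 76 [0, 34, 38] 77 [8, 28, 36] 78 [12, 34, 38] 79 [12, 34, 37] 80 [174, 32, 40] 81 [10, 40, 38] 82 [6, 33, 39] 83 [5, 40, 38]
```

send_rows(moves="0 0 0 -0.006 0 0 -1;0 0 0 -0.006 0 0 -1")

```text
time: 23.65
eef_pos: [0.4684, 0.3604, 0.0633]
tcp_rot: [0.735, 0.678, 0.002, -0.001]
contact_force: [-0.4, 6.9, -2.6]
opening: -0.001
finger_force: 3.4
```

send_rows(moves="0 0 0 0.03 0 0 -1;0 0 0 0.06 0 0 -1;0 0 0 0.06 0 -0.2 -1;0 0 0 -0.1 0 -0.45 -1;0 0 0 -0.4 0 -0.5 -1;0 0 0 -0.4 0 -0.5 -1;0 0 0 -0.4 0 -0.5 -1")

```text
time: 24.52
eef_pos: [0.462, 0.2791, 0.1631]
tcp_rot: [0.735, 0.679, -0.0, -0.0]
contact_force: [0.4, -0.2, -0.7]
opening: 0.001
finger_force: 0.0
```

```bash
python3 chk.py
```

```text
10 [9, 124, 202] 11 [9, 126, 201] 12 [9, 123, 201] 13 [9, 125, 202] 14 [8, 123, 203] 15 [8, 122, 202] 16 [9, 124, 201] 17 [9, 124, 200] 18 [9, 126, 200] 19 [9, 124, 201] 20 [14, 159, 200] 21 [17, 191, 203] 22 [17, 197, 202] 23 [17, 196, 203] 24 [17, 199, 201] 25 [17, 198, 202] 26 [17, 200, 200] 27 [17, 195, 201] 28 [17, 197, 202] 29 [17, 198, 202] 30 [17, 199, 201] 31 [17, 199, 201] 32 [17, 199, 200] 33 [17, 198, 201] 34 [17, 200, 200] 35 [17, 197, 202] 36 [17, 198, 202] 37 [17, 197, 202] 38 [17, 198, 202] 39 [17, 200, 200] 40 [17, 199, 201] 41 [17, 200, 200] 42 [17, 200, 201] 43 [13, 220, 176] 44 [17, 202, 197] 45 [17, 200, 201] 46 [17, 204, 200] 47 [16, 205, 202] 48 [16, 210, 198] 49 [13, 219, 161] 50 [16, 203, 197] 51 [17, 204, 201] 52 [17, 202, 202] 53 [16, 202, 201] 54 [17, 203, 200] 55 [16, 203, 202] 56 [16, 204, 200] 57 [16, 204, 200] 58 [16, 204, 201] 59 [16, 205, 200] 60 [16, 203, 203] 61 [16, 206, 202] 62 [16, 203, 202] 63 [16, 205, 200] 64 [15, 183, 121] 65 [9, 88, 49] 66 [0, 38, 34] 67 [160, 26, 30] 68 [173, 31, 33] 69 [45, 16, 32] 70 [10, 25, 31] 71 [173, 30, 34] 72 [0, 30, 34] 73 [12, 36, 35] 74 [8, 31, 33] 75 [0, 25, 31] 76 [173, 30, 34] 77 [170, 25, 31] 78 [0, 16, 31] 79 [173, 32, 32] 80 [173, 32, 32] 81 [170, 16, 48] 82 [163, 12, 151] 83 [163, 12, 155] 
orange (array([317., 119.]), 467.0, 342.7, 'L43 W24 ang85.5')
pink (array([316., 168.]), 462.9, 296.3, 'L136 W56 ang85.6')
```

The tongue end reads at cassette y = 20 mm, which is the full 12 mm cover. The stop force was felt and the robot is clear.

```bash
python3 -c "
from plant import ctrl
print(ctrl.sign_off())"
```

```text
the job is handed in; nothing more can be done
None
```

The job is handed in: sheet and pink slab lie flat in the pocket, the retainer is locked with its tongue 12 mm over the slab, and the gripper is empty and clear at about 25 of 69 s. On the first try at the slab the fingers closed on its top without moving it, and I viewed 11 pictures, one over the limit of 10.

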